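Change over the tape rack, keeping the order

ROBOT

A 6-joint arm with a two-finger parallel gripper is mounted at the origin on a cart in front of the work surface, level with it; the furniture and walls round the work are solid. World frame = base frame: x ahead of the robot, y to its left, z up, the work surface at z = 0. Lengths are in m, angles in rad, forces in N, time in s.
With the tool pointing down it reaches from about 0.375 to 0.975 m from the base axis. Payload 3.8 kg.
Tool frame: the origin (TCP) lies between the finger pads; the fingertips stand 17 mm ahead of it and the grasp point (between the pads) lies 2 mm behind it; z points along the fingers, y is the line along which they close (so a half turn about z gives the same grasp; the last joint's range is limited). The gripper opens to 85 mm and grips with 20 to 120 N. Pads are 22 mm wide; open, the fingers measure 114 mm over their backs; the gripper's body (76 mm by 85 mm) begins 54 mm behind the grasp point. The pads swing forward as they close: fully open they stand 13 mm farther back than shut.
Start: joints at [1.145, 0.264, 1.604, -0, 1.274, -0.037], TCP at [0.256, 0.625, 0.248] pointing down, gripper open.
Joint ranges: [-2.63, 2.63], [-0.94, 2.18], [0.31, 2.57], [-1.31, 4.45], [0, 2.66], [-2.55, 2.55]. Speed limits (rad/s): [2.57, 2.57, 3.14, 3.14, 3.14, 3.14].

INTERFACE

Orientations are given as a rotation vector (axis times angle).
In Python, from workcell import bot gives the robot as it stands.
- The arm moves only by the tool play_rows, never from a script. Its argument "steps" is one flat list of numbers, 4 for each row, row after row: the shift along the tool's x, y, z in m, then the turn about the tool's z in rad. A call has 1 to 10 rows; each row is the pose to reach, as a shift and turn from the pose commanded when the call began, along the tool's axes at that moment; what a row does not reach only later rows make up. A row lasts 1/8 s, in which the tool goes at most 62.5 mm and 10.7 degrees, less where a joint would pass 70% of its speed; a pose out of reach is approached as far as the arm can. A call with a gripper value outside its range is refused whole. "jaw" is the closure in counts, from 0 (fully open) to 255 (shut), set as the call begins (left out, the last holds). The fingers move at their own pace and stop on an object; "grip_force" is the grip in N (left out, the last holds). Time passes only in rows, so rows that repeat a pose let the fingers close. It gives the time, the measured TCP pose, the force, the opening and the grip force at its end, in the units of the state.
- bot.read_state(): the state, without advancing time (a new reading comes with each control period).
- bot.read_camera(name): name is "side" or "top" or "wrist"; returns a dict with "pixels" (420x560x3 uint8, blue, green, red), "mtx" (3x3 intrinsics, pixels), "dist" ([k1, k2, p1, p2, k3] as OpenCV has them; the pictures are not rectified), "R" (3x3) and "t" (3): a world point X has camera coordinates R X + t. Camera axes: x right, y down, z forward; pixel columns grow to the right and rows downward; lengths in m; the calibration is good to about 2 mm. A picture is of the moment at which its call begins. There is no depth.
- bot.finish_job(): hands the job in; it is judged then, once.
The state is a dict: "time": time; "q": joint angles; "joint_vel": joint speeds; "joint_torque": joint torques, N m; "tool_pos": TCP position; "tcp_rot": TCP orientation; "wrist_force": force on the tool from outside, world axes, zero at the start; "torque": the same for the moment, N m; "width": opening from 0.0 (shut) to 1.0 (fully open); "grip_force": force on a finger pad.
Only numpy, scipy, OpenCV 4.12 (cv2) and the standard library are available. Lean on these libraries where they do the work, as an engineer would, in place of code of your own. Each camera call takes 0.05 s, during which the arm holds its last target. There are 200 camera calls.

TASK

The supply rack is going back to the store: move the four rolls of tape from its grey cradles into the empty blue wire rack, keeping them in the same order from left to right as they stand now, so that the packer finds each tape at the usual place. Stand each roll on its rim in its own bay, down on the two rods between the wire hoops.

Things in the scene. Friction and masses are not known exactly. Their poses are not given: they have to be found in the camera images.
- brown_roll (a point): Centre of the roll of brown packing tape: a ring standing on its rim, 100 mm in diameter and 48 mm wide, hollow (cardboard core, wall 11 to 12 mm). The point's z axis is the roll's axis (level, along the row). Can be pinched from above across the 48 mm width, on the flat faces near the top of the rim. Seated in the bench rack, its centre is 83 mm above the rack's origin.
- red_roll (a point): Centre of the roll of red packing tape: a ring standing on its rim, 94 mm in diameter and 50 mm wide, hollow (cardboard core, wall 11 to 12 mm). The point's z axis is the roll's axis (level, along the row). Can be pinched from above across the 50 mm width, on the flat faces near the top of the rim. Seated in the bench rack, its centre is 80 mm above the rack's origin.
- clear_roll (a point): Centre of the roll of clear packing tape (looks pale beige): a ring standing on its rim, 84 mm in diameter and 48 mm wide, hollow (cardboard core, wall 11 to 12 mm). The point's z axis is the roll's axis (level, along the row). Can be pinched from above across the 48 mm width, on the flat faces near the top of the rim. Seated in the bench rack, its centre is 74 mm above the rack's origin.
- green_roll (a point): Centre of the roll of green tape: a ring standing on its rim, 91 mm in diameter and 48 mm wide, hollow (cardboard core, wall 11 to 12 mm). The point's z axis is the roll's axis (level, along the row). Can be pinched from above across the 48 mm width, on the flat faces near the top of the rim. Seated in the bench rack, its centre is 78 mm above the rack's origin.
- cradle_brown: The grey moulded V cradle of the supply rack in which the brown roll stands at the start; fixed. 88 mm deep (x), 68 mm wide (y, inside 64 mm), rim 38 mm high. Origin under its centre, at table height; y points to the left along the row.
- cradle_red: The grey moulded V cradle of the supply rack in which the red roll stands at the start; fixed. 88 mm deep (x), 68 mm wide (y, inside 64 mm), rim 38 mm high. Origin under its centre, at table height; y points to the left along the row.
- cradle_clear: The grey moulded V cradle of the supply rack in which the clear roll stands at the start; fixed. 88 mm deep (x), 68 mm wide (y, inside 64 mm), rim 38 mm high. Origin under its centre, at table height; y points to the left along the row.
- cradle_green: The grey moulded V cradle of the supply rack in which the green roll stands at the start; fixed. 88 mm deep (x), 68 mm wide (y, inside 64 mm), rim 38 mm high. Origin under its centre, at table height; y points to the left along the row.
- supply_rack: The aluminium strip (424 mm long, yellow end caps) on which the four grey cradles sit side by side; fixed. Origin under its middle at table height; y runs along the row to the left as the robot sees it, x away from the robot. Cradles at y = +150, +50, -50 and -150 mm (left to right).
- bench_rack: The empty blue and steel wire rack, 414 mm long; fixed. Two rods along y (10 mm thick, at x = +27 and -27 mm, axes 35 mm high) carry the rolls on their rims. Each of four bays has two wire hoops, 72 mm high, 67 mm clear at the rods, flaring to 79 mm. Origin under its middle at table height; y to the robot's left along the row, x away. Bay centres: x = 0, y = +150, +50, -50, -150 mm.
Not all that is in view belongs to the job. What is shaped like the part that bears clear_roll but purple is not meant.

How it is judged:
By the outcome, as a careful person would: the job done as asked, in the order asked, and still so for the second after the job is handed in, with the robot touching nothing.
It also fails if it takes over 90 s, if anything falls off the work surface, if the arm or the gripper's body presses on something with over 40 N, if the wrist force passes 120 N, or if a joint passes its speed limit or range.

## Working session

There is one attempt and no reset: what is moved stays moved. The work goes in short steps, Python scripts to look and compute and a tool call to move; the robot and the scene stay as the last step left them, time stands still between calls to the robot, and variables do not carry over. Pictures are saved under pics/ and viewed, at most 14 in all, crops included, and the job is handed in when it is done.

Besides the shell and the picture viewer there is one more tool, called after "Emit:" as name(argument=value, ...) on one line, values as JSON. play_rows: Moves the arm, as the interface text tells. Its arguments: {"type":"object","properties":{"steps":{"type":"array"},"jaw":{"type":"number"},"grip_force":{"type":"number"}},"required":["steps"]}

```bash
mkdir -p pics
python3 - <<'E'
from workcell import bot
import cv2,numpy as np
a=bot.read_camera("top");b=bot.read_camera("side")
for n,c in(("top",a),("side",b)):
    cv2.imwrite(f"pics/{n}0.png",c["pixels"]);print(n,c["mtx"].tolist(),np.round(c["dist"],4),np.round(-c["R"].T@c["t"],3),np.round(c["R"],3).tolist())
s=bot.read_state();print(s)
E
```

```text
top [[459.4131227703318, 0.0, 279.07666668829484], [0.0, 459.4131227703318, 216.36869143109354], [0.0, 0.0, 1.0]] [-0.1354  0.      0.      0.      0.    ] [0.435 0.055 0.91 ] [[0.029, -1.0, 0.011], [-0.997, -0.03, -0.077], [0.078, -0.008, -0.997]]
side [[429.3244905558279, 0.0, 276.83213573536995], [0.0, 429.3244905558279, 207.0034961704607], [0.0, 0.0, 1.0]] [-0.1121  0.      0.      0.      0.    ] [ 0.218 -0.693  0.452] [[0.936, -0.353, 0.01], [-0.141, -0.4, -0.906], [0.324, 0.846, -0.424]]
{'time': 0.1, 'q': array([ 1.14510343e+00,  2.64678817e-01,  1.60527310e+00,  2.64204895e-05,
        1.27372066e+00, -3.69035719e-02]), 'joint_vel': array([-2.19858761e-03, -2.42504727e-03, -4.02150054e-03, -3.34966425e-05,
        4.49450813e-04,  1.21396074e-03]), 'joint_torque': array([-8.90015363e-04, -5.16714764e+01, -3.68585801e+01, -1.50679484e-04,
        6.31238072e-03, -2.21607991e-06]), 'tool_pos': array([0.25559925, 0.6240341 , 0.24706657]), 'tcp_rot': array([-0.60678453, -3.08192421,  0.00317052]), 'wrist_force': array([-0.23224352,  0.02638814, -0.76578278]), 'torque': array([ 0.0369617 , -0.01383182,  0.03237126]), 'grip_force': 0.0, 'width': 1.001527237689771}
```

View pics/top0.png

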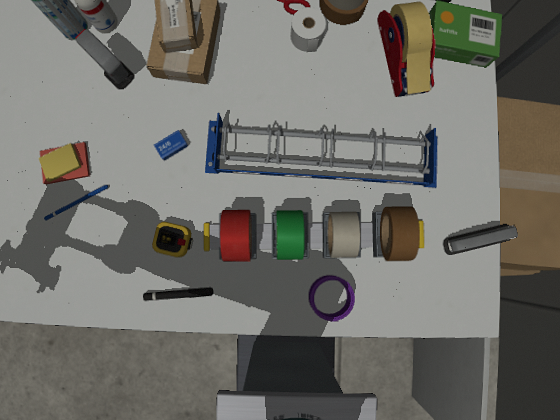

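View pics/side0.png

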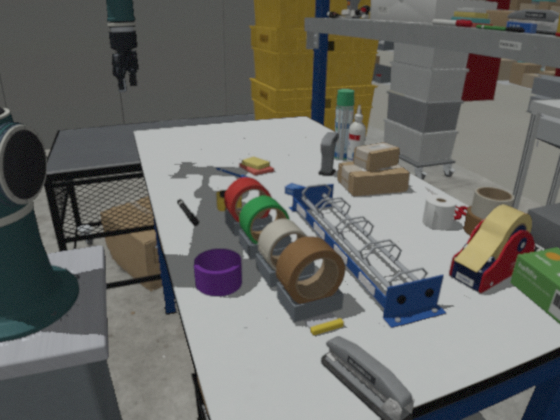

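The task rolls, from the top view, are red (236,235), green (290,235), clear (343,235) and brown (400,232). All four stand in grey cradles between the yellow caps at (207,236) and (421,233).

Things that could be mistaken for them:
- The purple ring lying at (332,297) is the decoy.
- The white roll (308,30), the brown ring (343,8) and the dispenser (410,45) are clutter.

The blue wire rack lies between the plates at (213,147) and (431,158). I'll check both racks in one crop.

```bash
cat > h.py <<'E'
import cv2,numpy as np
from workcell import bot
def ray(c,uv):
    n=cv2.undistortPoints(np.array([[uv]],float),c["mtx"],np.array(c["dist"]))[0,0]
    d=c["R"].T@np.r_[n,1]; o=-c["R"].T@np.array(c["t"]).ravel(); return o,d
def onz(c,uv,z):
    o,d=ray(c,uv); return o+d*(z-o[2])/d[2]
def proj(c,P):
    return cv2.projectPoints(np.array(P,float).reshape(-1,3),cv2.Rodrigues(c["R"])[0],np.array(c["t"],float),c["mtx"],np.array(c["dist"]))[0][:,0]
def mask(c,lo,hi):
    return cv2.inRange(cv2.cvtColor(c["pixels"],cv2.COLOR_BGR2HSV),lo,hi)
def blobs(m,amin=30):
    n,l,s,ce=cv2.connectedComponentsWithStats(m); return [(s[i].tolist(),np.round(ce[i],1).tolist()) for i in range(1,n) if s[i][4]>amin]
E
python3 - <<'E'
from h import *
c=bot.read_camera("top")
cv2.imwrite("pics/crop.png",cv2.resize(c["pixels"][100:270,195:445],None,fx=3.2,fy=3.2,interpolation=cv2.INTER_CUBIC))
def show(n,lo,hi,z):
    for s,ce in blobs(mask(c,lo,hi)):
        if 195<ce[0]<445 and 100<ce[1]<270: print(n,s,ce,np.round(onz(c,ce,z),3))
show("yel",(20,120,100),(35,255,255),.01)
show("blue",(105,130,40),(125,255,255),.03)
show("red",(0,160,60),(6,255,255),.08);show("green",(55,100,40),(80,255,255),.08);show("brown",(8,110,40),(18,255,255),.08)
s=bot.read_state();print(cv2.Rodrigues(s["tcp_rot"])[0].round(3))
E
```

```text
yel [419, 221, 5, 27, 126] [420.9, 234.6] [ 0.477 -0.236  0.01 ]
yel [204, 223, 5, 14, 65] [206.1, 229.0] [0.476 0.19  0.01 ]
blue [205, 113, 232, 75, 1333] [322.2, 160.2] [ 0.616 -0.033  0.03 ]
red [220, 212, 30, 49, 1378] [234.7, 236.1] [0.461 0.127 0.08 ]
green [276, 210, 29, 50, 1326] [290.1, 234.8] [0.467 0.027 0.08 ]
brown [380, 207, 39, 54, 1550] [401.8, 233.5] [ 0.475 -0.177  0.08 ]
[[-0.925  0.379 -0.001]
 [ 0.379  0.925 -0.002]
 [ 0.    -0.002 -1.   ]]
```

View pics/crop.png

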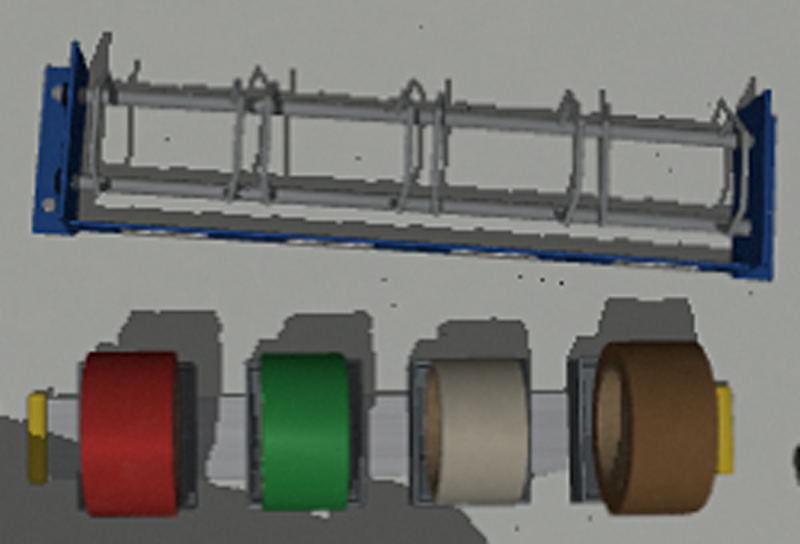

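The crop confirms the order red, green, clear, brown from left to right. The rack's front rod runs from (95,184) to (745,230) in the crop and the back rod from (105,97) to (750,140). The hoop pairs cross the front rod at about x=249, 420 and 585.

Run:
```python
from h import *
c=bot.read_camera("top")
f=lambda p,z:onz(c,(195+p[0]/3.2-.35,100+p[1]/3.2-.35),z)
print("rods");[print(np.round(f(p,.037),4)) for p in((95,184),(745,230),(105,97),(750,140))]
print("hoop mids");[print(np.round(f(p,.037),4)) for p in((249,196),(420,207),(585,217),(250,107),(425,117),(588,128))]
print("caps");[print(np.round(f(p,.01),4)) for p in((38,437),(725,428))]
print("roll tops y edges")
for n,l,r,z in(("red",82,178,.123),("green",260,350,.123),("clear",440,528,.116),("brown",632,716,.13)):
    print(n,f((l,430),z).round(4),f((r,430),z).round(4))
```

```text
rods
[0.6143 0.1568 0.037 ]
[ 0.5996 -0.2403  0.037 ]
[0.6683 0.1531 0.037 ]
[ 0.6561 -0.244   0.037 ]
hoop mids
[0.6096 0.0637 0.037 ]
[ 0.6063 -0.0397  0.037 ]
[ 0.6037 -0.1405  0.037 ]
[0.6646 0.0648 0.037 ]
[ 0.662  -0.0418  0.037 ]
[ 0.6591 -0.1421  0.037 ]
caps
[0.4616 0.1888 0.01  ]
[ 0.4793 -0.2366  0.01  ]
roll tops y edges
red [0.4627 0.1485 0.123 ] [0.4643 0.097  0.123 ]
green [0.4656 0.0531 0.123 ] [0.467  0.0049 0.123 ]
clear [ 0.4687 -0.0444  0.116 ] [ 0.47   -0.0926  0.116 ]
brown [ 0.4709 -0.1464  0.13  ] [ 0.4722 -0.1927  0.13  ]
```

Run:
```python
from h import *
c=bot.read_camera("side")
P={"red":((.464,.1227),.025,.047,[((0,150,50),(6,255,255)),((174,150,50),(180,255,255))]),"green":((.468,.029),.024,.0455,[((55,100,30),(80,255,255))]),"brown":((.477,-.1696),.024,.05,[((5,80,30),(18,255,255))]),"clear":((.4725,-.0685),.024,.042,[((10,15,60),(30,90,255))])}
for n,((x,y),w,r,R) in P.items():
    m=sum(mask(c,*q) for q in R)
    u,v=proj(c,[x,y,.09])[0]; m2=np.zeros_like(m); m2[int(v)-45:int(v)+30,int(u)-35:int(u)+40]=m[int(v)-45:int(v)+30,int(u)-35:int(u)+40]
    n1,l,s,ce=cv2.connectedComponentsWithStats(m2); k=1+np.argmax(s[1:,4])
    ys,xs=np.nonzero(l==k); t=ys.min(); us=xs[ys==t].mean()
    o,d=ray(c,(us,t)); p=o+d*((y+w)-o[1])/d[1]
    print(n,s[k],us,t,"top",p.round(4),"centre h",round(p[2]-r,4))
```

```text
red [224 178  45  43 567] 244.5 178 top [0.4635 0.1477 0.1125] centre h 0.0655
green [240 195  48  44 681] 263.0 195 top [0.4736 0.053  0.1095] centre h 0.064
brown [ 275  236   70   52 1898] 302.0 236 top [ 0.4711 -0.1456  0.1198] centre h 0.0698
clear [ 251  209   72   51 1126] 275.5 209 top [ 0.4637 -0.0445  0.1236] centre h 0.0816
```

```bash
cat >> h.py <<'E'
def rel(x,y,z,head=None):
    """shift in tool axes and turn to reach world xyz with tool-y heading (deg)"""
    s=bot.read_state(); R=cv2.Rodrigues(s["tcp_rot"])[0]
    d=R.T@(np.array([x,y,z])-s["tool_pos"]); a=np.arctan2(R[1,1],R[0,1]); t=0
    if head is not None: t=-(np.radians(head)-a)
    print("shift",d.round(4),"turn",round(t,3),"pos",np.round(s["tool_pos"],4),"head",round(np.degrees(a),1),"F",np.round(s["wrist_force"],1),"w",round(s["width"],3),"g",round(s["grip_force"],1),"t",round(s["time"],2))
E
python3 -c "
from h import *
rel(.464,.1227,.2,92.4)"
```

```text
shift [-0.3829 -0.3852  0.048 ] turn -0.431 pos [0.2557 0.6243 0.2476] head 67.7 F [ 0.1  1.2 -0.4] w 1.003 g 0.0 t 0.25
```

Emit:
play_rows(steps=[-0.383,-0.385,0.048,-0.431,-0.383,-0.385,0.048,-0.431,-0.383,-0.385,0.048,-0.431,-0.383,-0.385,0.048,-0.431,-0.383,-0.385,0.048,-0.431,-0.383,-0.385,0.048,-0.431,-0.383,-0.385,0.048,-0.431,-0.383,-0.385,0.048,-0.431,-0.383,-0.385,0.048,-0.431,-0.383,-0.385,0.048,-0.431], jaw=0, grip_force=40)

```text
time: 1.5
tool_pos: [0.465, 0.1205, 0.2]
tcp_rot: [0.059, -3.141, 0.001]
wrist_force: [-0.4, 0.5, 0.1]
width: 1.002
grip_force: 0.0
```

```bash
python3 -c "
from h import *
rel(.464,.1227,.1,92.4)
c=bot.read_camera('wrist');cv2.imwrite('pics/w1.png',c['pixels'])
print(proj(c,[[.464,.1477,.1125],[.464,.0977,.1125]]))"
```

```text
shift [0.0009 0.0023 0.1   ] turn -0.005 pos [0.465  0.1205 0.2   ] head 92.1 F [-0.4  0.5  0.1] w 1.002 g 0.0 t 1.5
[[312.38358788 223.55880957]
 [245.32629193 221.19252142]]
```

View pics/w1.png

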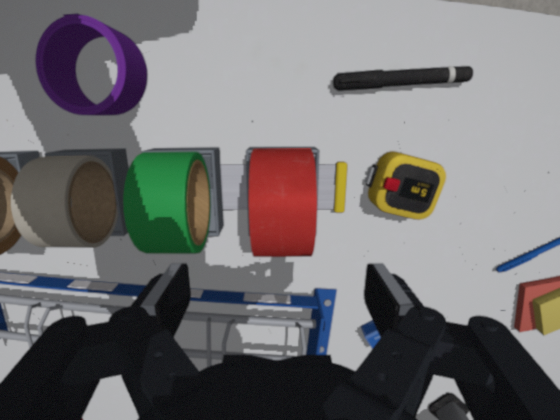

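Red is seen at u 250–316, v 148–256, about 3 mm further left than predicted. I'll get its x from the silhouette tangents.

```bash
python3 -c "
from h import *
c=bot.read_camera('wrist')
m=mask(c,(0,150,40),(6,255,255))|mask(c,(174,150,40),(180,255,255));m[:,:240]=0;m[:,330:]=0
ys,xs=np.nonzero(m);print(xs.min(),xs.max(),ys.min(),ys.max())
o,a=ray(c,(283,ys.min()));_,b=ray(c,(283,ys.max()));a/=np.linalg.norm(a);b/=np.linalg.norm(b)
d=a+b;print(o.round(4),(o+d*(.0655-o[2])/d[2]).round(4))
print(onz(c,(250,200),.11),onz(c,(316,200),.11))"
```

```text
247 313 149 255
[0.3894 0.1202 0.325 ] [0.4608 0.1281 0.0655]
[0.44782069 0.10232305 0.11      ] [0.44594938 0.15095143 0.11      ]
```

Emit:
play_rows(steps=[0.003,0.005,0.04,-0.005,0.003,0.005,0.08,-0.005,0.003,0.005,0.1,-0.005,0.003,0.005,0.1,-0.005])

```text
time: 2.1
tool_pos: [0.4589, 0.1291, 0.0985]
tcp_rot: [0.078, -3.136, 0.001]
wrist_force: [0.8, -0.4, 0.3]
width: 1.001
grip_force: 0.0
```

Emit:
play_rows(steps=[0,0,0,0,0,0,0,0,0,0,0,0,0,0,0,0,0,0,0,0,0,0,0,0,0,0,0,0], jaw=255)

```text
time: 2.98
tool_pos: [0.4624, 0.1284, 0.102]
tcp_rot: [-0.073, 3.138, 0.002]
wrist_force: [-1.5, -0.3, 5.4]
width: 0.577
grip_force: 41.1
```

```bash
python3 -c "
from h import *
rel(.6397,.109,.2,88.05)"
```

```text
shift [-0.1765 -0.0275 -0.0976] turn 0.081 pos [0.4624 0.1284 0.102 ] head 92.7 F [-1.5 -0.3  5.4] w 0.577 g 41.1 t 2.98
```

Emit:
play_rows(steps=[0,0,-0.04,0,0,0,-0.08,0,0,0,-0.1,0,0,0,-0.1,0])

```text
time: 3.48
tool_pos: [0.4624, 0.1283, 0.2021]
tcp_rot: [-0.074, 3.137, 0.001]
wrist_force: [-0.4, -0.2, -2.9]
width: 0.579
grip_force: 43.0
```

```bash
python3 -c "
from h import *
rel(.6397,.109,.2,88.05)"
```

```text
shift [-0.1762 -0.0276  0.0028] turn 0.081 pos [0.4624 0.1283 0.2021] head 92.7 F [-0.4 -0.2 -2.9] w 0.579 g 43.0 t 3.48
```

Emit:
play_rows(steps=[-0.05,-0.008,0,0.02,-0.1,-0.016,0,0.05,-0.15,-0.024,0,0.081,-0.176,-0.028,0,0.081,-0.176,-0.028,0,0.081,-0.176,-0.028,0,0.081])

```text
time: 4.22
tool_pos: [0.6365, 0.1083, 0.1981]
tcp_rot: [-0.053, -3.137, 0.001]
wrist_force: [0.9, 0.3, -1.9]
width: 0.578
grip_force: 43.0
```

```bash
python3 -c "
from h import *
rel(.6397,.109,.2,88.05)
c=bot.read_camera('wrist');cv2.imwrite('pics/w2.png',c['pixels'])
C=np.array([.6346,-.041,0]);
ax=np.array([.034,1,0])/np.hypot(.034,1);axx=np.array([1,-.034,0])
print(proj(c,[C+ax*(.15+s)+axx*q+[0,0,h] for s,q,h in((.035,-.027,.04),(-.035,-.027,.04),(-.065,-.027,.04))]))
t=bot.read_camera('top');cv2.imwrite('pics/t2.png',cv2.resize(t['pixels'][90:270,195:445],None,fx=3.2,fy=3.2))
"
```

```text
shift [-0.0032  0.0008 -0.0019] turn 0.0 pos [0.6365 0.1083 0.1981] head 88.1 F [ 0.9  0.3 -1.9] w 0.578 g 43.0 t 4.22
[[313.94149807 175.50294281]
 [240.14474139 175.5219694 ]
 [208.7037188  175.6126278 ]]
```

View pics/w2.png

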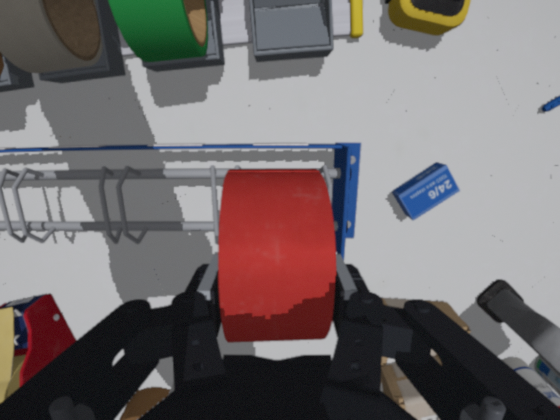

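```bash
python3 -c "
from h import *
i=cv2.imread('pics/w2.png');cv2.imwrite('pics/w2c.png',cv2.resize(i[130:250,190:370],None,fx=4.4,fy=4.4,interpolation=cv2.INTER_CUBIC))
i=cv2.imread('pics/t2.png');print(i.shape)"
```

```text
(576, 800, 3)
```

View pics/w2c.png

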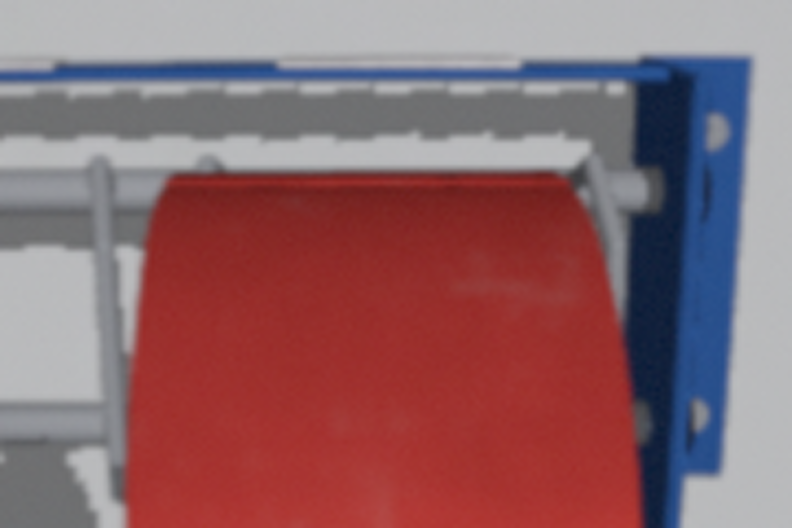

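View pics/t2.png

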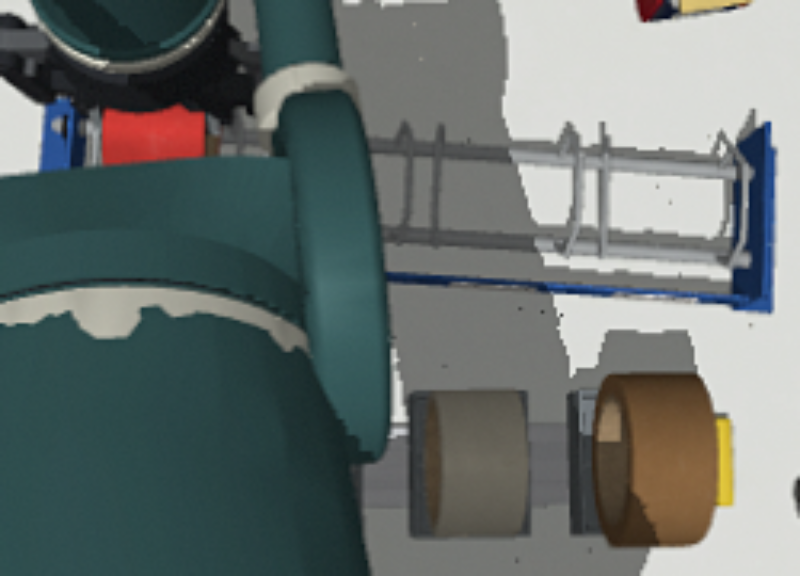

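Hoop bumps are at u≈237 and 325 (v≈166), with the bay's neighbour at 213. The bay centre comes from these.

```bash
python3 -c "
from h import *
rel(.6397,.109,.2,88.05)
c=bot.read_camera('wrist')
for u in (212.7,225,237.3,281.2,325.2):print(u,onz(c,(u,167),.07).round(4))
print('rod v',onz(c,(190,130+190/4.4),.037),onz(c,(190,130+420/4.4),.037))
m=mask(c,(0,150,40),(6,255,255))|mask(c,(174,150,40),(180,255,255));ys,xs=np.nonzero(m[150:]);print(xs.min(),xs.max())"
```

```text
shift [-0.003   0.0006 -0.0007] turn 0.001 pos [0.6367 0.1085 0.1993] head 88.1 F [-0.  -1.1 -1.8] w 0.578 g 43.0 t 4.33
212.7 [0.5987 0.0561 0.07  ]
225 [0.5991 0.0665 0.07  ]
237.3 [0.5995 0.077  0.07  ]
281.2 [0.6008 0.114  0.07  ]
325.2 [0.602  0.1512 0.07  ]
rod v [0.60861238 0.02620727 0.037     ] [0.66194484 0.01994918 0.037     ]
15 559
```

Emit:
play_rows(steps=[-0.002,0.0025,0,0,-0.002,0.0025,0.03,0,-0.002,0.0025,0.06,0,-0.002,0.0025,0.075,0,-0.002,0.0025,0.08,0,-0.002,0.0025,0.081,0])

```text
time: 5.12
tool_pos: [0.6409, 0.1109, 0.12]
tcp_rot: [0.053, 3.14, 0.0]
wrist_force: [0.6, -0.2, -1.8]
width: 0.578
grip_force: 43.0
```

Emit:
play_rows(steps=[0,0,0.002,0,0,0,0.004,0,0,0,0.004,0])

```text
time: 5.5
tool_pos: [0.6405, 0.1108, 0.1155]
tcp_rot: [0.053, 3.141, 0.0]
wrist_force: [-0.2, 0.2, -1.9]
width: 0.582
grip_force: 43.0
```

Emit:
play_rows(steps=[0,0,0.002,0,0,0,0.004,0,0,0,0.004,0])

```text
time: 5.88
tool_pos: [0.6412, 0.1108, 0.1139]
tcp_rot: [0.053, 3.139, 0.0]
wrist_force: [-3.7, -1.3, 8.2]
width: 0.577
grip_force: 43.9
```

Emit:
play_rows(steps=[0,0,0,0,0,0,0,0,0,0,0,0,0,0,0,0,0,0,0,0], jaw=0)

```text
time: 6.5
tool_pos: [0.6403, 0.1108, 0.1111]
tcp_rot: [-0.053, -3.141, 0.0]
wrist_force: [0.0, -0.4, -0.4]
width: 0.999
grip_force: 0.0
```

Emit:
play_rows(steps=[0,0,-0.02,0,0,0,-0.06,0,0,0,-0.09,0,0,0,-0.09,0])

```text
time: 7.0
tool_pos: [0.6432, 0.1112, 0.2069]
tcp_rot: [0.053, 3.132, 0.002]
wrist_force: [0.1, -0.4, 0.3]
width: 1.001
grip_force: 0.0
```

```bash
python3 -c "
from h import *
rel(.467,.029,.2,92.4)
c=bot.read_camera('side');cv2.imwrite('pics/s3.png',c['pixels'])"
```

```text
shift [ 0.1734 -0.0881  0.0052] turn -0.076 pos [0.6432 0.1112 0.2069] head 88.1 F [ 0.1 -0.4  0.3] w 1.001 g 0.0 t 7.0
```

View pics/s3.png

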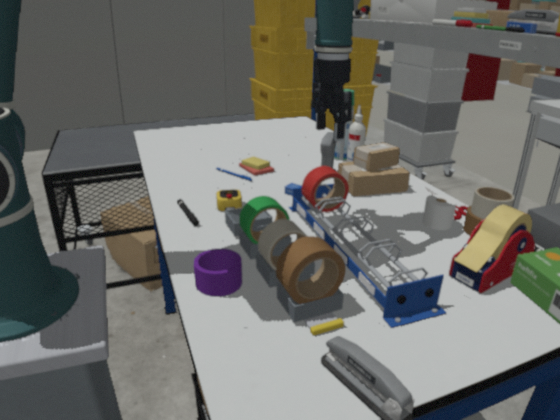

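Red now stands in the left bay at (325,188). Green is next.

Emit:
play_rows(steps=[0.05,-0.025,0,-0.02,0.1,-0.05,0,-0.05,0.15,-0.075,0,-0.076,0.172,-0.087,0,-0.076,0.172,-0.087,0,-0.076,0.172,-0.087,0,-0.076])

```text
time: 7.8
tool_pos: [0.4659, 0.0298, 0.2011]
tcp_rot: [-0.066, 3.141, 0.0]
wrist_force: [0.4, -0.0, 0.6]
width: 0.997
grip_force: 0.0
```

```bash
python3 -c "
from h import *
rel(.467,.030,.097,92.4)
c=bot.read_camera('wrist')
m=mask(c,(55,100,30),(80,255,255));n,l,s,ce=cv2.connectedComponentsWithStats(m);k=1+np.argmax(s[1:,4]);x,y,w,h,_=s[k];print(x,y,w,h)
o,a=ray(c,(x+w/2,y));_,b=ray(c,(x+w/2,y+h-1));a/=np.linalg.norm(a);b/=np.linalg.norm(b)
d=a+b;print((o+d*(.064-o[2])/d[2]).round(4))
r=np.nonzero(l[y+h//2]==k)[0];print(onz(c,(r[0],y+h/2),.108),onz(c,(r[-1],y+h/2),.108))"
```

```text
shift [-1.000e-03  1.000e-04  1.041e-01] turn 0.0 pos [0.4659 0.0298 0.2011] head 92.4 F [ 0.4 -0.   0.6] w 0.997 g 0.0 t 7.8
241 155 64 101
[0.4661 0.0271 0.064 ]
[0.45470055 0.00321839 0.108     ] [0.45272862 0.05051201 0.108     ]
```

Emit:
play_rows(steps=[0,-0.001,0.04,0,0,-0.001,0.08,0,0,-0.001,0.103,0,0,-0.001,0.103,0])

```text
time: 8.35
tool_pos: [0.4643, 0.0291, 0.096]
tcp_rot: [0.067, -3.136, -0.0]
wrist_force: [0.1, -0.1, 0.0]
width: 1.0
grip_force: 0.0
```

Emit:
play_rows(steps=[0,0,0,0,0,0,0,0,0,0,0,0,0,0,0,0,0,0,0,0,0,0,0,0], jaw=255)

```text
time: 9.1
tool_pos: [0.4671, 0.0286, 0.0999]
tcp_rot: [-0.066, 3.137, -0.0]
wrist_force: [0.3, 0.2, 6.9]
width: 0.556
grip_force: 41.4
```

Emit:
play_rows(steps=[0,0,-0.04,0,0,0,-0.08,0,0,0,-0.1,0,0,0,-0.1,0])

```text
time: 9.6
tool_pos: [0.4667, 0.0287, 0.2]
tcp_rot: [-0.066, 3.137, 0.0]
wrist_force: [-0.4, -0.2, -1.7]
width: 0.559
grip_force: 42.3
```

```bash
python3 -c "
from h import *
rel(.637,.011,.2,88.05)"
```

```text
shift [-0.1694 -0.0249  0.0007] turn 0.076 pos [0.4667 0.0287 0.2   ] head 92.4 F [-0.4 -0.2 -1.7] w 0.559 g 42.3 t 9.6
```

Emit:
play_rows(steps=[-0.05,-0.008,0,0.02,-0.1,-0.016,0,0.05,-0.15,-0.022,0,0.076,-0.17,-0.025,0,0.076,-0.17,-0.025,0,0.076,-0.17,-0.025,0,0.076,-0.17,-0.025,0.03,0.076,-0.17,-0.025,0.06,0.076,-0.17,-0.025,0.08,0.076,-0.17,-0.025,0.084,0.076])

```text
time: 10.85
tool_pos: [0.635, 0.011, 0.113]
tcp_rot: [-0.053, -3.139, 0.0]
wrist_force: [-0.0, 0.0, -1.3]
width: 0.557
grip_force: 42.3
```

Emit:
play_rows(steps=[0,0,0.002,0,0,0,0.005,0,0,0,0.005,0])

```text
time: 11.22
tool_pos: [0.6376, 0.0108, 0.1114]
tcp_rot: [0.053, 3.139, 0.0]
wrist_force: [-2.8, -0.2, 3.9]
width: 0.554
grip_force: 42.9
```

Emit:
play_rows(steps=[0,0,0.001,0,0,0,0.001,0,0,0,0.001,0,0,0,0.001,0,0,0,0.001,0], jaw=0)

```text
time: 11.85
tool_pos: [0.6364, 0.0109, 0.1082]
tcp_rot: [-0.053, -3.141, 0.0]
wrist_force: [-0.2, -0.4, 0.1]
width: 1.0
grip_force: 0.0
```

Emit:
play_rows(steps=[0,0,-0.02,0,0,0,-0.06,0,0,0,-0.091,0,0,0,-0.091,0])

```text
time: 12.35
tool_pos: [0.6394, 0.0108, 0.2049]
tcp_rot: [0.053, 3.132, -0.0]
wrist_force: [0.4, 1.1, -0.8]
width: 0.999
grip_force: 0.0
```

```bash
python3 -c "
from h import *
rel(.4715,-.068,.2,92.4)"
```

```text
shift [ 0.1652 -0.0845  0.0034] turn -0.076 pos [0.6394 0.0108 0.2049] head 88.1 F [ 0.4  1.1 -0.8] w 0.999 g 0.0 t 12.35
```

Emit:
play_rows(steps=[0.05,-0.025,0,-0.02,0.1,-0.05,0,-0.05,0.15,-0.075,0,-0.076,0.164,-0.0845,0,-0.076,0.164,-0.0845,0,-0.076,0.164,-0.0845,0,-0.076,0.164,-0.0845,0,-0.076])

```text
time: 13.22
tool_pos: [0.471, -0.0677, 0.1994]
tcp_rot: [-0.067, 3.14, 0.0]
wrist_force: [-0.1, -0.3, 0.1]
width: 1.001
grip_force: 0.0
```

```bash
python3 -c "
from h import *
rel(.4715,-.068,.089,92.4)
c=bot.read_camera('wrist');cv2.imwrite('pics/w4.png',c['pixels'])
print(proj(c,[[.4715,-.044,.101],[.4715,-.092,.101]]))
t=bot.read_camera('side');cv2.imwrite('pics/s4.png',t['pixels'])
print(proj(t,[[.4715,-.044,.101],[.4715,-.092,.101]]))
"
```

```text
shift [-0.0004 -0.0004  0.1104] turn 0.001 pos [ 0.471  -0.0677  0.1994] head 92.5 F [-0.1 -0.3  0.1] w 1.001 g 0.0 t 13.22
[[306.04748047 220.60675485]
 [244.62481907 218.11443796]]
[[279.32772793 219.50470464]
 [289.29560923 231.32762256]]
```

View pics/w4.png

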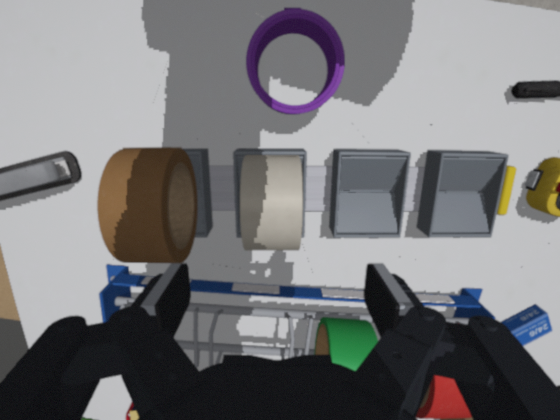

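View pics/s4.png

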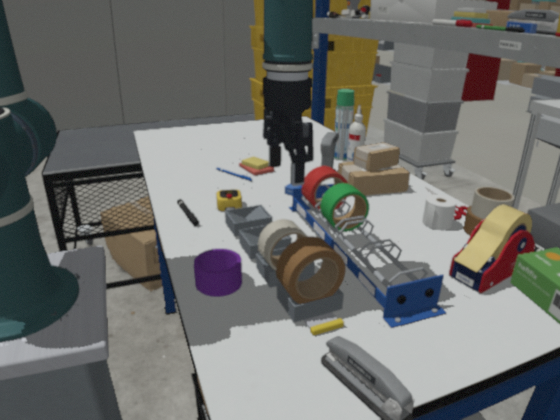

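Red and green are seated. The clear roll at (272,203) in the wrist view and (282,240) in the side view is where expected.

Emit:
play_rows(steps=[0,-0.001,0.04,0,0,-0.001,0.08,0,0,-0.001,0.11,0,0,-0.001,0.11,0])

```text
time: 13.82
tool_pos: [0.4675, -0.0683, 0.0866]
tcp_rot: [0.067, -3.134, -0.002]
wrist_force: [0.1, -0.4, 0.3]
width: 0.997
grip_force: 0.0
```

Emit:
play_rows(steps=[0,0,0,0,0,0,0,0,0,0,0,0,0,0,0,0,0,0,0,0,0,0,0,0], jaw=255)

```text
time: 14.58
tool_pos: [0.4714, -0.0694, 0.0911]
tcp_rot: [-0.066, 3.137, -0.001]
wrist_force: [-0.3, 0.5, 6.9]
width: 0.557
grip_force: 40.8
```

Emit:
play_rows(steps=[0,0,-0.04,0,0,0,-0.08,0,0,0,-0.11,0,0,0,-0.11,0])

```text
time: 15.08
tool_pos: [0.4718, -0.0695, 0.2024]
tcp_rot: [-0.066, 3.134, -0.002]
wrist_force: [0.4, 1.2, -1.3]
width: 0.552
grip_force: 41.7
```

```bash
python3 -c "
from h import *
rel(.6335,-.089,.2,88.05)"
```

```text
shift [-0.1607 -0.0263  0.0035] turn 0.076 pos [ 0.4718 -0.0695  0.2024] head 92.4 F [ 0.4  1.2 -1.3] w 0.552 g 41.7 t 15.07
```

Emit:
play_rows(steps=[-0.05,-0.008,0,0.02,-0.1,-0.016,0,0.05,-0.15,-0.024,0,0.076,-0.161,-0.026,0,0.076,-0.161,-0.026,0,0.076,-0.161,-0.026,0,0.076,-0.161,-0.026,0.03,0.076,-0.161,-0.026,0.06,0.076,-0.161,-0.026,0.085,0.076,-0.161,-0.026,0.092,0.076])

```text
time: 16.32
tool_pos: [0.6289, -0.0878, 0.1054]
tcp_rot: [-0.053, -3.137, -0.001]
wrist_force: [0.4, -0.2, -0.6]
width: 0.554
grip_force: 41.8
```

Emit:
play_rows(steps=[0,0,0.002,0,0,0,0.005,0,0,0,0.005,0])

```text
time: 16.7
tool_pos: [0.6324, -0.0884, 0.1033]
tcp_rot: [0.053, 3.139, -0.001]
wrist_force: [0.8, 0.1, -0.3]
width: 0.551
grip_force: 41.7
```

Emit:
play_rows(steps=[0,0,0.002,0,0,0,0.003,0,0,0,0.003,0])

```text
time: 17.08
tool_pos: [0.6338, -0.0885, 0.102]
tcp_rot: [0.053, 3.137, -0.001]
wrist_force: [-0.1, 0.1, 7.6]
width: 0.553
grip_force: 42.5
```

Emit:
play_rows(steps=[0,0,0,0,0,0,0,0,0,0,0,0,0,0,0,0,0,0,0,0], jaw=0)

```text
time: 17.7
tool_pos: [0.6316, -0.0882, 0.0991]
tcp_rot: [-0.053, -3.141, -0.0]
wrist_force: [0.8, 0.2, 0.2]
width: 0.999
grip_force: 0.0
```

Emit:
play_rows(steps=[0,0,-0.02,0,0,0,-0.06,0,0,0,-0.1,0,0,0,-0.1,0,0,0,-0.1,0])

```text
time: 18.32
tool_pos: [0.6318, -0.0883, 0.2003]
tcp_rot: [0.053, 3.14, -0.0]
wrist_force: [-0.3, 0.6, -0.0]
width: 0.998
grip_force: 0.0
```

```bash
python3 -c "
from h import *
rel(.476,-.1685,.2,92.4)"
```

```text
shift [ 0.153  -0.0855  0.0002] turn -0.076 pos [ 0.6318 -0.0883  0.2003] head 88.1 F [-0.3  0.6 -0. ] w 0.998 g 0.0 t 18.32
```

Emit:
play_rows(steps=[0.05,-0.028,0,-0.02,0.1,-0.055,0,-0.05,0.145,-0.08,0,-0.076,0.153,-0.0855,0,-0.076,0.153,-0.0855,0,-0.076,0.153,-0.0855,0,-0.076,0.153,-0.0855,0.04,-0.076,0.153,-0.0855,0.075,-0.076,0.153,-0.0855,0.093,-0.076,0.153,-0.0855,0.093,-0.076])

```text
time: 19.58
tool_pos: [0.4755, -0.1677, 0.1048]
tcp_rot: [0.068, -3.138, -0.002]
wrist_force: [0.4, 0.4, -0.6]
width: 1.004
grip_force: 0.0
```

Emit:
play_rows(steps=[0,0,0,0,0,0,0,0,0,0,0,0,0,0,0,0,0,0,0,0,0,0,0,0], jaw=255)

```text
time: 20.32
tool_pos: [0.4773, -0.1692, 0.1081]
tcp_rot: [-0.066, 3.138, -0.002]
wrist_force: [-1.1, -0.9, 6.5]
width: 0.554
grip_force: 40.9
```

Emit:
play_rows(steps=[0,0,-0.04,0,0,0,-0.08,0,0,0,-0.093,0,0,0,-0.093,0])

```text
time: 20.82
tool_pos: [0.4761, -0.1686, 0.1995]
tcp_rot: [-0.066, 3.14, -0.001]
wrist_force: [0.6, 0.3, -1.6]
width: 0.557
grip_force: 42.2
```

```bash
python3 -c "
from h import *
rel(.630,-.189,.2,88.05)"
```

```text
shift [-0.1529 -0.0269 -0.0003] turn 0.076 pos [ 0.4761 -0.1686  0.1995] head 92.4 F [ 0.6  0.3 -1.6] w 0.557 g 42.2 t 20.82
```

Emit:
play_rows(steps=[-0.05,-0.009,0,0.02,-0.1,-0.018,0,0.05,-0.145,-0.025,0,0.076,-0.153,-0.027,0,0.076,-0.153,-0.027,0,0.076,-0.153,-0.027,0,0.076,-0.153,-0.027,0.03,0.076,-0.153,-0.027,0.06,0.076,-0.153,-0.027,0.074,0.076,-0.153,-0.027,0.077,0.076])

```text
time: 22.08
tool_pos: [0.6291, -0.189, 0.122]
tcp_rot: [-0.053, -3.14, -0.0]
wrist_force: [-0.9, -0.3, -2.0]
width: 0.557
grip_force: 41.9
```

Emit:
play_rows(steps=[0,0,0.002,0,0,0,0.004,0,0,0,0.004,0])

```text
time: 22.45
tool_pos: [0.6312, -0.1894, 0.1197]
tcp_rot: [0.053, 3.138, -0.001]
wrist_force: [1.1, 0.0, -0.4]
width: 0.555
grip_force: 42.0
```

Emit:
play_rows(steps=[0,0,0.002,0,0,0,0.003,0,0,0,0.003,0])

```text
time: 22.82
tool_pos: [0.6325, -0.1895, 0.119]
tcp_rot: [0.053, 3.135, -0.002]
wrist_force: [0.8, 1.2, 10.2]
width: 0.558
grip_force: 42.3
```

Emit:
play_rows(steps=[0,0,0,0,0,0,0,0,0,0,0,0,0,0,0,0,0,0,0,0], jaw=0)

```text
time: 23.45
tool_pos: [0.6297, -0.189, 0.115]
tcp_rot: [-0.053, -3.141, -0.0]
wrist_force: [-0.5, -0.0, -0.6]
width: 0.997
grip_force: 0.0
```

Emit:
play_rows(steps=[0,0,-0.02,0,0,0,-0.06,0,0,0,-0.12,0,0.06,0,-0.12,0,0.12,0,-0.12,0,0.15,0,-0.12,0,0.15,0,-0.12,0,0.15,0,-0.12,0])

```text
time: 24.45
tool_pos: [0.4812, -0.1843, 0.2368]
tcp_rot: [0.053, 3.138, -0.002]
wrist_force: [0.5, -0.7, -0.4]
width: 1.003
grip_force: 0.0
```

```bash
python3 -c "
from h import *
t=bot.read_camera('side')['pixels'];p=bot.read_camera('top')['pixels']
a=cv2.resize(t[130:330,180:460],(560,400));b=cv2.resize(p[90:270,195:445],(240,173))
cv2.imwrite('pics/s5.png',a);cv2.imwrite('pics/t5.png',p)
for s in (0,):rel(.63,-.19,.2)"
```

```text
shift [-0.1487 -0.0008  0.0363] turn 0 pos [ 0.4813 -0.1842  0.2361] head 88.1 F [ 0.2 -0.5 -0.3] w 0.999 g 0.0 t 24.55
```

View pics/s5.png

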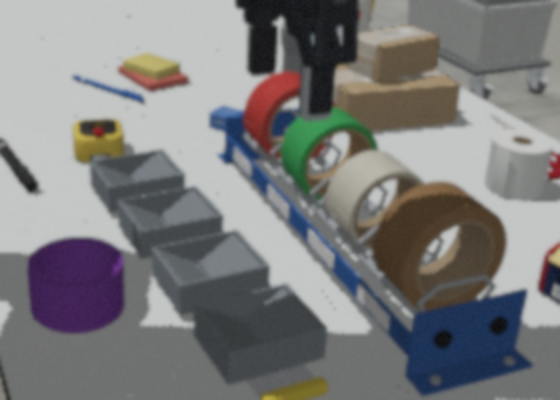

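View pics/t5.png

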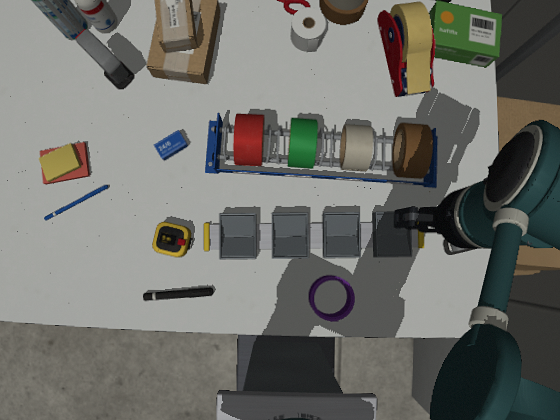

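All four rolls stand in their bays in the original order: red (250,139), green (303,142), clear (357,147), brown (413,150). The cradles are empty and the gripper is clear.

```bash
python3 -c "
from workcell import bot
print(bot.finish_job())"
```

```text
the job is handed in; nothing more can be done
None
```

I moved all four rolls into the blue wire rack, each in its own bay in the original order from left to right (red, green, clear, brown), and handed the job in about 24.6 s into the 90 s limit.

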